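# Index the turntable to its click stop and lock it

## Task

Push on the yellow pegs to turn the round indexing table anticlockwise (seen from above), by roughly a quarter turn, until the spring pin drops into the slot and holds the table. Then swing the red lock lever clockwise all the way to its end stop, leaving the table in its click stop. The glass gauge must stay lying on the pad in the middle of the table, and the other things on the bench must be left alone.

Things in the scene. Friction and masses are not known exactly. Their poses are not given: they have to be found in the camera images.
- turntable (a joint): angle of the round steel indexing table (rad): 0 at the start of every run wherever the table then stands, growing as it turns anticlockwise seen from above. Bearing and pin drag together are about 1 to 3 N felt at a peg.
- disc (a point): centre of the turntable disc's upper face, 60 mm above the bench, turning with it; its x axis points to the slot. Disc 300 mm across, 15 mm thick.
- slot (a point): middle of the one radial slot in the disc's upper face, 135 mm from the axis, 22 mm wide, black, with a yellow line pointing to it from the centre. It turns with the table. At the start it is 55 to 125 degrees clockwise of the spring pin. There is no bump before the stop: drag stays low, the pin drops in, then the table resists further turning with about 15 to 18 N at a peg; pushed harder, the pin rides out.
- table_axis (a point): point on the turntable's fixed vertical axis, at the height of the disc's upper face (60 mm above the bench). Its x and y axes are those of the fixed green base plate (300 x 420 mm, 12 mm thick, the plate's long side along y); it does not turn with the table.
- index_pin (a joint): travel of the spring-loaded brass index pin (m): about 0 while its 28 mm roller-ball tip rides on the disc, 0.005 to 0.008 once dropped into the slot. A blue bracket 127 mm high holds it, 135 mm from the axis, on the base plate's +x side (away from the robot), clamped anywhere within 12 degrees either way of +x; its place is not measured, so the stop must be felt or the pin watched.
- lever_pivot (a point): point on the fixed vertical axis of the red lock lever, on a pillar beside the turntable (base plate's +y side), 66 mm above the bench; axes as those of the base plate.
- lock_lever (a joint): angle of the lock lever (rad): 0 unlocked, growing as it swings clockwise seen from above, 1.22 at its end stop (locked). At 0 the arm points 150 degrees anticlockwise from the base plate's +x direction, so the knob is pushed away from the robot. It starts at 0 to 0.25, swings with about 1.5 N at the knob and stays where it is left.
- lever_knob (a point): centre of the graspable part of the red upright knob at the end of the lock lever, 85 mm from the pivot, 90 mm above the bench; the knob is 20 mm across, its top 113 mm above the bench, standing on an arm whose top is 67 mm above the bench.
- gauge_center (a point): centre of the glass-domed pressure gauge, 72 mm across and 39 mm high, lying loose, dome up, on a 100 mm black rubber pad (4 mm thick) in the middle of the turntable; its point is 18 mm above its underside.
- peg0 (a point): mid-height point (90 mm above the bench) of one of four yellow upright push pegs fixed on the turntable, 95 mm from its axis, 90 degrees apart, each 18 mm across, standing 60 mm above the disc (top 120 mm above the bench). This one is 45 degrees anticlockwise of the slot and turns with the table.
- peg1 (a point): mid-height point (90 mm above the bench) of one of four yellow upright push pegs fixed on the turntable, 95 mm from its axis, 90 degrees apart, each 18 mm across, standing 60 mm above the disc (top 120 mm above the bench). This one is 135 degrees anticlockwise of the slot and turns with the table.
- peg2 (a point): mid-height point (90 mm above the bench) of one of four yellow upright push pegs fixed on the turntable, 95 mm from its axis, 90 degrees apart, each 18 mm across, standing 60 mm above the disc (top 120 mm above the bench). This one is 225 degrees anticlockwise of the slot and turns with the table.
- peg3 (a point): mid-height point (90 mm above the bench) of one of four yellow upright push pegs fixed on the turntable, 95 mm from its axis, 90 degrees apart, each 18 mm across, standing 60 mm above the disc (top 120 mm above the bench). This one is 315 degrees anticlockwise of the slot and turns with the table.
- spanner: steel spanner, 200 mm long, lying on the bench to the left, in front of a fixed yellow parts box 76 mm high; a bystander. Origin in the middle of its underside.
- shoe_a: steel brake shoe, a curved piece about 100 x 50 x 28 mm, lying on the bench to the right; a bystander.
- shoe_b: a second brake shoe like the first; a bystander.
- bezel: black plastic speedometer bezel, a ring 104 mm across and 18 mm high, lying on the bench to the right; a bystander.
Things that resemble listed ones, but are neither listed nor needed, are in the scene too. Of the things like the part that bears gauge_center, leave any that is brown or orange; of the rest the smaller one is meant.

How it is judged:
By the outcome, as a careful person would: the job done as asked, in the order asked, and still so for the second after the job is handed in, with the robot touching nothing.
It also fails if it takes over 58 s, if anything falls off the work surface, if the arm or the gripper's body presses on something with over 40 N, if the wrist force passes 120 N, or if a joint passes its speed limit or range.

## Robot

A 6-joint arm with a two-finger parallel gripper is mounted at the origin on the work surface. World frame = base frame: x ahead of the robot, y to its left, z up, the work surface at z = 0. Lengths are in m, angles in rad, forces in N, time in s.
With the tool pointing down it reaches from about 0.375 to 0.9 m from the base axis. Payload 3.1 kg.
Tool frame: the origin (TCP) lies between the finger pads; the fingertips stand 8 mm ahead of it and the grasp point (between the pads) lies 11 mm behind it; z points along the fingers, y is the line along which they close (so a half turn about z gives the same grasp; the last joint's range is limited). The gripper opens to 85 mm and grips with 20 to 120 N. Pads are 22 mm wide; open, the fingers measure 114 mm over their backs; the gripper's body (76 mm by 85 mm) begins 54 mm behind the grasp point. The pads swing forward as they close: fully open they stand 13 mm farther back than shut.
Start: joints at [0.938, 0.527, 1.433, -0, 1.181, -0.178], TCP at [0.275, 0.561, 0.239] pointing down, gripper open.
Joint ranges: [-3.08, 3.08], [-0.75, 2.2], [0.22, 2.44], [-1.43, 4.57], [0, 2.65], [-2.85, 2.85]. Speed limits (rad/s): [2.79, 2.79, 3.14, 3.14, 3.14, 3.14].

## Interface

Orientations are given as a unit quaternion [x, y, z, w].
In Python, from station import readout, cams, sign_off gives the robot as it stands.
- The arm moves only by the tool send_rows, never from a script. Its argument "commands" is text: rows parted by semicolons, each of 5 numbers parted by spaces: the finger opening in mm, from 0 to 85.4, then the shift along the tool's x, y, z each as a share of 0.02 m, from -1 to 1, then the turn about the tool's z as a share of 4 degrees, from -1 to 1. In form: grip dx dy dz spin; .... A call has 1 to 20 rows; each row shifts and turns the commanded pose from where the row before left it, along the tool's axes as they then stand; what a row does not reach is not made up. A row lasts 1/12 s, in which the tool goes at most 41.7 mm and 7.16 degrees, less where a joint would pass 70% of its speed; a pose out of reach is approached as far as the arm can. A call with a number of a shift or a turn outside -1 to 1 is refused whole. A call with a gripper value outside its range is refused whole. The fingers move at their own pace and stop on an object; "grip_force" is the grip in N (left out, the last holds). Time passes only in rows, so rows that do not move let the fingers close. It gives the time, the measured TCP pose, the force, the opening and the grip force at its end, in the units of the state.
- readout.sense(): the state, without advancing time (a new reading comes with each control period).
- cams.snapshot(name): name is "scene" or "top"; returns a dict with "pixels" (384x512x3 uint8, red, green, blue), "intrinsics" (3x3 intrinsics, pixels), "dist" ([k1, k2, p1, p2, k3] as OpenCV has them; the pictures are not rectified), "eye" and "rotation" of the camera in the world. Camera axes: x right, y down, z forward; pixel columns grow to the right and rows downward; lengths in m; the calibration is good to about 2 mm. A picture is of the moment at which its call begins. There is no depth.
- sign_off(): hands the job in; it is judged then, once.
The state is a dict: "t": time; "q": joint angles; "qd": joint speeds; "tau": joint torques, N m; "tcp_pos": TCP position; "tool_rot": TCP orientation; "force": force on the tool from outside, world axes, zero at the start; "ft_torque": the same for the moment, N m; "finger_gap": opening from 0.0 (shut) to 1.0 (fully open); "gripper_force": force on a finger pad.
Only numpy, scipy, OpenCV 4.12 (cv2) and the standard library are available. Lean on these libraries where they do the work, as an engineer would, in place of code of your own. Each camera call takes 0.05 s, during which the arm holds its last target. There are 200 camera calls.

## Working session

There is one attempt and no reset: what is moved stays moved. The work goes in short steps, Python scripts to look and compute and a tool call to move; the robot and the scene stay as the last step left them, time stands still between calls to the robot, and variables do not carry over. Pictures are saved under pics/ and viewed, at most 10 in all, crops included, and the job is handed in when it is done.

Besides the shell and the picture viewer there is one more tool, called after "Emit:" as a command line: name --argument value ..., lists and objects as JSON in quotes. send_rows: Moves the arm, as the interface text tells. Its arguments: {"type":"object","properties":{"commands":{"type":"string"},"grip_force":{"type":"number"}},"required":["commands"]}

```bash
mkdir -p pics; cat > h.py <<'E'
import numpy as np, cv2
from station import readout, cams
def snap(n,save=None):
    s=cams.snapshot(n)
    if save: cv2.imwrite('pics/'+save,s['pixels'][:,:,::-1])
    return s
def ray(s,px,z):
    u=cv2.undistortPoints(np.array(px,float).reshape(-1,1,2),np.array(s['intrinsics'],float),np.array(s['dist'],float)).reshape(-1,2)
    d=np.c_[u,np.ones(len(u))]@np.array(s['rotation']).T
    e=np.array(s['eye']); return e+d*((z-e[2])/d[:,2])[:,None]
def proj(s,P):
    R=np.array(s['rotation']).T; t=-R@np.array(s['eye'])
    return cv2.projectPoints(np.array(P,float).reshape(-1,3),cv2.Rodrigues(R)[0],t,np.array(s['intrinsics'],float),np.array(s['dist'],float))[0].reshape(-1,2)
def blobs(s,lo,hi,amin=15):
    h=cv2.cvtColor(s['pixels'],cv2.COLOR_RGB2HSV)
    m=cv2.inRange(h,np.array(lo),np.array(hi))
    n,l,st,c=cv2.connectedComponentsWithStats(m)
    return [(c[i].round(1).tolist(),st[i].tolist()) for i in range(1,n) if st[i,4]>=amin]
E
python3 - <<'E'
from h import *
a=snap('top','top0.png');b=snap('scene','scene0.png')
for s in(a,b): print(s['eye'],np.array(s['rotation']).round(3).tolist(),s['intrinsics'])
print(readout.sense())
for n,s in(('top',a),('scene',b)):
  print(n,'yellow',blobs(s,(22,120,100),(35,255,255)))
  print(n,'red',blobs(s,(0,140,80),(8,255,255)))
E
```

```text
[0.33629982 0.02427769 1.7307757 ] [0.708, -0.704, 0.042, -0.035] [[483.18388733   0.         250.14396528]
 [  0.         483.18388733 192.9382084 ]
 [  0.           0.           1.        ]]
[ 1.18277373 -0.57846119  1.32127246] [0.861, 0.399, -0.129, -0.287] [[433.75842044   0.         260.95896708]
 [  0.         433.75842044 191.98090593]
 [  0.           0.           1.        ]]
{'t': 0.1, 'q': array([ 9.37517827e-01,  5.28364985e-01,  1.43376539e+00,  1.23279464e-06,
        1.18141893e+00, -1.78493789e-01]), 'qd': array([ 0.00085314, -0.00258523, -0.00390113, -0.00010169, -0.00011362,
       -0.00076316]), 'tau': array([-1.14941690e-04, -4.43302917e+01, -1.78585857e+01, -2.30340402e-04,
        3.90638597e-03,  2.48217276e-06]), 'tcp_pos': array([0.27413544, 0.56097302, 0.23843931]), 'tool_rot': array([ 2.25437896e-01,  9.74257049e-01, -8.98615534e-04, -3.86799498e-04]), 'force': array([-0.22110511,  0.10946084, -0.30241706]), 'ft_torque': array([-0.01929192, -0.02295419,  0.00718857]), 'gripper_force': 0.0, 'finger_gap': 1.001532419384262}
top yellow [([116.2, 158.8], [87, 137, 59, 45, 1804])]
top red [([386.3, 120.7], [380, 111, 17, 21, 122]), ([204.7, 181.2], [196, 173, 19, 16, 100]), ([5.3, 276.3], [0, 256, 16, 45, 395])]
scene yellow [([375.7, 159.8], [345, 139, 59, 48, 1309])]
scene red [([375.6, 95.7], [358, 79, 34, 35, 663]), ([302.0, 183.1], [300, 172, 6, 24, 93]), ([190.9, 359.6], [176, 347, 23, 23, 199])]
```

View pics/top0.png

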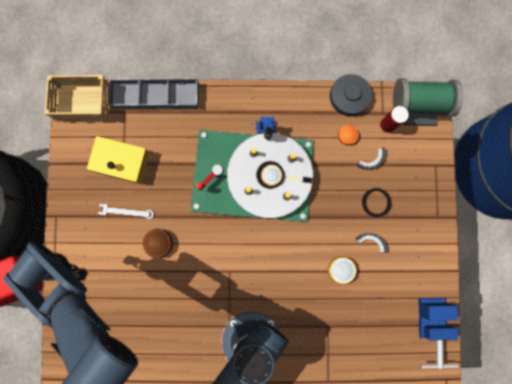

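View pics/scene0.png

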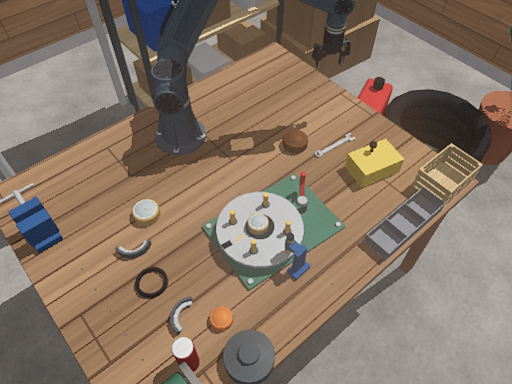

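The top view (up = +x, left = +y) shows the table at (270,175), its slot at (306,180) and the pin bracket at (266,125). The pegs are near (254,153), (293,158), (287,196) and (249,190), and the lever pivot is at (217,171) with the knob near (200,187).

Candidates for the gauge are the one on the pad at (270,175), a larger cream one on the bench at (343,270), a brown dome at (158,243) and an orange ball at (348,134). I choose the one on the pad. For the lever, the red can at (395,118) and the red jug at (5,276) are not it.

```bash
python3 - <<'E'
from h import *
a=snap('top');b=snap('scene')
A=cv2.resize(a['pixels'][110:230,180:330],None,fx=4,fy=4,interpolation=cv2.INTER_CUBIC)
B=cv2.resize(b['pixels'][165:290,195:350],None,fx=4,fy=4,interpolation=cv2.INTER_CUBIC)[:500,:620]
im=np.zeros((590,800,3),np.uint8)
A=cv2.resize(A,(400,320));B=cv2.resize(B,(400,322))
im=np.zeros((330,800,3),np.uint8);im[:320,:400]=A;im[:322,400:]=B
cv2.imwrite('pics/crop1.png',im[:,:,::-1])
for n,s in(('top',a),('scene',b)):
  print(n,'peg',[x for x in blobs(s,(15,110,90),(30,255,255),6) if x[1][4]<400])
  print(n,'green',blobs(s,(60,80,30),(90,255,255),300))
# disc by light low-sat mask
h=cv2.cvtColor(a['pixels'],cv2.COLOR_RGB2HSV)
m=cv2.inRange(h,np.array((0,0,150)),np.array((180,60,255)))
c=max(cv2.findContours(m[100:240,180:335],0,2)[0],key=cv2.contourArea)+[180,100]
e=cv2.fitEllipse(cv2.convexHull(c));print(e,ray(a,[e[0]],.06))
g=cv2.inRange(h,np.array((60,80,30)),np.array((90,255,255)));g[:,330:]=0;g[:120]=0;g[230:]=0
c=max(cv2.findContours(g,0,2)[0],key=cv2.contourArea)
r=cv2.minAreaRect(c);print(r,ray(a,cv2.boxPoints(r),.012).round(4).tolist())
E
```

```text
top peg [([97.5, 120.0], [95, 120, 6, 1, 6]), ([207.5, 129.0], [205, 129, 6, 1, 6]), ([219.0, 130.0], [215, 130, 9, 1, 9]), ([240.5, 132.0], [237, 132, 8, 1, 8]), ([251.0, 133.0], [248, 133, 7, 1, 7]), ([344.5, 134.0], [343, 133, 4, 3, 8]), ([253.4, 151.5], [251, 149, 6, 6, 26]), ([292.3, 156.7], [290, 154, 6, 6, 27]), ([264.7, 178.0], [260, 165, 17, 21, 42]), ([248.3, 189.9], [246, 187, 6, 6, 27]), ([287.2, 195.3], [285, 193, 6, 6, 26]), ([190.0, 201.0], [190, 198, 1, 7, 7]), ([200.5, 213.0], [198, 213, 6, 1, 6]), ([210.0, 214.0], [207, 214, 7, 1, 7]), ([255.0, 218.0], [252, 218, 7, 1, 7]), ([289.0, 221.0], [286, 221, 7, 1, 7]), ([339.2, 269.5], [327, 256, 31, 30, 176])]
top green [([430.9, 97.2], [409, 83, 45, 30, 1225]), ([216.2, 173.4], [192, 132, 61, 85, 2617])]
scene peg [([265.5, 198.6], [264, 193, 4, 12, 45]), ([147.4, 217.8], [131, 199, 29, 28, 220]), ([232.2, 216.2], [230, 211, 5, 12, 46]), ([287.4, 226.3], [286, 221, 4, 12, 45]), ([240.5, 236.5], [238, 235, 6, 4, 6]), ([253.4, 245.3], [251, 240, 5, 12, 46])]
scene green []Traceback (most recent call last):
  File "<stdin>", line 16, in <module>
  File "h.py", line 9, in ray
    d=np.c_[u,np.ones(len(u))]@np.array(s['rotation']).T
      ~~~~~~~~~~~~~~~~~~~~~~~~^~~~~~~~~~~~~~~~~~~~~~~~~~
ValueError: matmul: Input operand 1 has a mismatch in its core dimension 0, with gufunc signature (n?,k),(k,m?)->(n?,m?) (size 4 is different from 3)
```

View pics/crop1.png

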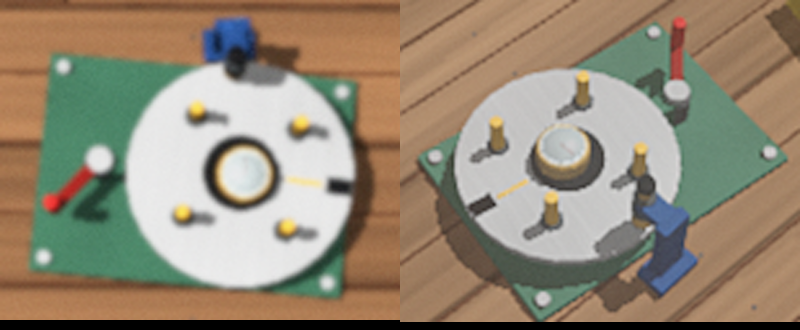

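The crop shows the chosen gauge on its black pad, four yellow pegs, the black slot at lower right and the lever knob at about (199.5,186), pivot (216.8,169.3). The camera rotation is a quaternion, so I fix the helper.

```bash
sed -i "s/^import numpy.*/&\nfrom scipy.spatial.transform import Rotation as Ro/; s/np.array(s\['rotation'\])/Ro.from_quat(s['rotation']).as_matrix()/" h.py
python3 - <<'E'
from h import *
a=snap('top')
h=cv2.cvtColor(a['pixels'],cv2.COLOR_RGB2HSV)
g=cv2.inRange(h,np.array((60,80,30)),np.array((90,255,255)));g[:,330:]=0;g[:120]=0;g[230:]=0
c=np.vstack([k for k in cv2.findContours(g,0,2)[0] if cv2.contourArea(k)>20])
r=cv2.minAreaRect(c);P=ray(a,cv2.boxPoints(r),.012);print('plate',P.round(4).tolist())
p=ray(a,[[253.4,151.5],[292.3,156.7],[287.2,195.3],[248.3,189.9]],.12)[:,:2]
C=p.mean(0);d=p-C
print('pegs',p.round(4).tolist(),'C',C,'r',np.hypot(*d.T),'ang',np.degrees(np.arctan2(d[:,1],d[:,0])))
sl=ray(a,[[180+340*.375,110+186*.375]],.06)[0,:2]-C;print('slot',np.hypot(*sl),np.degrees(np.arctan2(sl[1],sl[0])))
pin=ray(a,[[180+236*.375,110+62*.375]],.127)[0,:2]-C;print('pin',np.hypot(*pin),np.degrees(np.arctan2(pin[1],pin[0])))
K=ray(a,[[199.5,186]],.113)[0];V=ray(a,[[216.8,169.3]],.07)[0];print('knob',K,'piv',V,np.linalg.norm((K-V)[:2]),np.degrees(np.arctan2(*(K-V)[1::-1])))
print('gauge',ray(a,[[180+243*.375,110+174*.375]],.1))
print(Ro.from_quat(readout.sense()['tool_rot']).as_matrix().round(3))
E
```

```text
plate [[0.4587, 0.2168, 0.012], [0.7508, 0.1965, 0.012], [0.7161, -0.2225, 0.012], [0.4246, -0.1942, 0.012]]
pegs [[0.6529, -0.0014], [0.6358, -0.1332], [0.5043, -0.1153], [0.5218, 0.0153]] C [ 0.57869328 -0.05862467] r [0.09370682 0.09395627 0.09353967 0.09330147] ang [  37.67575779  -52.55295806 -142.72501192  127.54948912]
slot 0.1338868406297848 -95.63682287834112
pin 0.13618734644298744 2.683216078408157
knob [0.53504957 0.17997835 0.113     ] piv [0.59911201 0.12487859 0.07      ] 0.08449840150332899 139.30135411500333
gauge [[ 0.57483624 -0.0624007   0.1       ]]
[[-0.898  0.439 -0.001]
 [ 0.439  0.898 -0.001]
 [ 0.    -0.001 -1.   ]]
```

Emit:
send_rows --commands "0 0 0 0 1;0 0 0 0 1;0 0 0 0 1;0 0 0 0 1;0 0 0 0 1;0 0 0 0 1;0 0 0 0 1;0 0 0 0 1;0 0 0 0 1;0 0 0 0 1;0 0 0 0 1;0 0 0 0 1;0 0 0 0 1;0 0 0 0 1;0 0 0 0 1;0 0 0 0 1;0 0 0 0 1" --grip_force 60

```text
t: 1.67
tcp_pos: [0.2744, 0.5614, 0.2392]
tool_rot: [0.733, 0.68, -0.0, 0.0]
force: [-0.7, 0.6, -0.1]
finger_gap: 0.001
gripper_force: 0.0
```

Emit:
send_rows --commands "0 0 0 0 1;0 0 0 0 1;0 0 0 0 1;0 0 0 0 1;0 0 0 0 1;0 0 0 0 1;0 0 0 0 1;0 0 0 0 1;0 0 0 0 1;0 0 0 0 1;0 0 0 0 1;0 0 0 0 1;0 0 0 0 1;0 0 0 0 1;0 0 0 0 1;0 0 0 0 1;0 0 0 0 1"

```text
t: 3.08
tcp_pos: [0.2744, 0.5614, 0.2391]
tool_rot: [0.988, 0.154, -0.0, 0.0]
force: [0.5, 0.3, -0.3]
finger_gap: -0.001
gripper_force: 0.0
```

```bash
cat >> h.py <<'E'
def rel(target):
    s=readout.sense();R=Ro.from_quat(s['tool_rot']).as_matrix()
    d=R.T@(np.array(target)-s['tcp_pos'])
    print('t',round(s['t'],2),'tcp',s['tcp_pos'].round(4),'xang',np.degrees(np.arctan2(R[1,0],R[0,0])).round(1),'q6',s['q'][5].round(2),'F',s['force'].round(1),'units',(d/.02).round(2))
E
python3 -c "
from h import *
rel([.546,.031,.239])"
```

```text
t 3.08 tcp [0.2744 0.5614 0.2391] xang 17.7 q6 2.2 F [ 0.5  0.3 -0.3] units [4.850e+00 2.939e+01 1.000e-02]
```

Emit:
send_rows --commands "0 .16 .98 0 0;0 .16 .98 0 0;0 .16 .98 0 0;0 .16 .98 0 0;0 .16 .98 0 0;0 .16 .98 0 0;0 .16 .98 0 0;0 .16 .98 0 0;0 .16 .98 0 0;0 .16 .98 0 0;0 .16 .98 0 0;0 .16 .98 0 0;0 .16 .98 0 0;0 .16 .98 0 0;0 .16 .98 0 0;0 .16 .98 0 0;0 .16 .98 0 0;0 .16 .98 0 0;0 .16 .98 0 0;0 .16 .98 0 0"

```text
t: 4.75
tcp_pos: [0.4565, 0.2073, 0.2393]
tool_rot: [0.988, 0.156, -0.0, -0.0]
force: [1.0, 0.0, 0.0]
finger_gap: -0.004
gripper_force: 0.0
```

Emit:
send_rows --commands "0 .16 .98 0 0;0 .16 .98 0 0;0 .16 .98 0 0;0 .16 .98 0 0;0 .16 .98 0 0;0 .16 .98 0 0;0 .16 .98 0 0;0 .16 .98 0 0;0 .16 .98 0 0;0 .16 .98 0 0;0 0 0 0 0;0 0 0 0 0"

```text
t: 5.75
tcp_pos: [0.5471, 0.031, 0.2392]
tool_rot: [0.988, 0.155, -0.0, -0.0]
force: [0.9, -0.4, 0.2]
finger_gap: 0.002
gripper_force: 0.0
```

```bash
python3 -c "
from h import *
rel([.546,.031,.093])
s=snap('scene')
im=cv2.resize(s['pixels'][120:300,180:370],None,fx=3,fy=3,interpolation=cv2.INTER_CUBIC)
cv2.imwrite('pics/c2.png',im[:,:,::-1])
print(proj(s,readout.sense()['tcp_pos']+np.array([0,0,-.008])))
"
```

```text
t 5.75 tcp [0.5471 0.031  0.2392] xang 17.8 q6 1.11 F [ 0.9 -0.4  0.2] units [-0.05 -0.01  7.31]
[[274.74175897 174.96331136]]
```

View pics/c2.png

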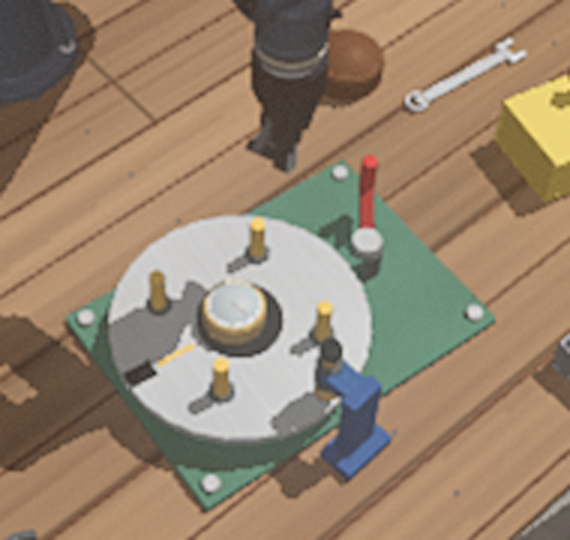

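The fingers hover over the gap between peg2, at crop (257,240), and peg1, at (323,322), and the gauge is well clear. I descend and start the arc.

Emit:
send_rows --commands "0 0 0 .8 0;0 0 0 .8 0;0 0 0 .8 0;0 0 0 .8 0;0 0 0 .8 0;0 0 0 .8 0;0 0 0 .8 0;0 0 0 .8 0;0 0 0 .5 0;0 0 0 .4 0;0 0 0 0 0;0 0 0 0 0"

```text
t: 6.8
tcp_pos: [0.5469, 0.032, 0.0934]
tool_rot: [0.988, 0.156, -0.0, -0.0]
force: [0.1, 1.0, 0.2]
finger_gap: -0.003
gripper_force: 0.0
```

Emit:
send_rows --commands "0 -.083 .001 0 -.25;0 -.083 .001 0 -.25;0 -.083 .001 0 -.25;0 -.083 .001 0 -.25;0 -.083 .001 0 -.25;0 -.083 .001 0 -.25;0 -.083 .001 0 -.25;0 -.083 .001 0 -.25;0 -.083 .001 0 -.25;0 -.083 .001 0 -.25;0 -.166 .003 0 -.5;0 -.166 .003 0 -.5"

```text
t: 7.8
tcp_pos: [0.5268, 0.0216, 0.0935]
tool_rot: [0.961, 0.277, 0.001, 0.0]
force: [3.3, 0.2, 1.6]
finger_gap: -0.0
gripper_force: 1.3
```

```bash
cat >> h.py <<'E'
def pegs(s):
    c=[x[0] for x in blobs(s,(15,110,90),(30,255,255),10) if x[1][4]<60 and 235<x[0][0]<305 and 140<x[0][1]<210 and x[1][2]<9]
    d=ray(s,c,.12)[:,:2]-[.5787,-.0586]
    print('pegs',np.c_[np.hypot(*d.T)*1000,np.degrees(np.arctan2(d[:,1],d[:,0]))].round(1).tolist())
def where():
    s=readout.sense();d=s['tcp_pos'][:2]-[.5787,-.0586]
    print('finger r',np.hypot(*d).round(4),'ang',np.degrees(np.arctan2(d[1],d[0])).round(1))
E
python3 -c "
from h import *
rel([.546,.031,.093]);where();pegs(snap('top'))"
```

```text
t 7.8 tcp [0.5268 0.0216 0.0935] xang 32.1 q6 0.84 F [3.3 0.2 1.6] units [1.07 0.11 0.03]
finger r 0.0955 ang 122.9
pegs [[92.3, -44.0], [93.0, 46.1], [92.7, -133.9]]
```

Emit:
send_rows --commands "0 -.25 .007 0 -.75;0 -.331 .012 0 -1;0 -.331 .012 0 -1;0 -.331 .012 0 -1;0 -.331 .012 0 -1;0 -.331 .012 0 -1;0 -.331 .012 0 -1;0 -.331 .012 0 -1;0 -.331 .012 0 -1;0 -.331 .012 0 -1;0 -.331 .012 0 -1;0 -.331 .012 0 -1;0 -.331 .012 0 -1;0 -.331 .012 0 -1;0 -.331 .012 0 -1;0 -.25 .007 0 -.75;0 -.166 .003 0 -.5;0 -.083 .001 0 -.25"

```text
t: 9.35
tcp_pos: [0.4803, -0.0701, 0.0928]
tool_rot: [0.663, 0.749, -0.001, -0.002]
force: [-1.5, 2.0, -0.4]
finger_gap: -0.0
gripper_force: 1.1
```

```bash
python3 -c "
from h import *
rel([.546,.031,.093]);where();pegs(snap('top'))"
```

```text
t 9.35 tcp [ 0.4803 -0.0701  0.0928] xang 97.0 q6 -0.5 F [-1.5  2.  -0.4] units [ 4.62  3.88 -0.01]
finger r 0.0991 ang -173.3
pegs [[93.3, 17.1], [92.9, -73.3], [29.7, 72.6], [93.3, 106.9]]
```

Emit:
send_rows --commands "0 -.1 .012 0 -.3;0 -.1 .012 0 -.3;0 -.1 .012 0 -.3;0 -.1 .012 0 -.3;0 -.1 .012 0 -.3;0 -.1 .012 0 -.3;0 -.1 .012 0 -.3;0 -.1 .012 0 -.3;0 -.1 .012 0 -.3;0 -.1 .012 0 -.3;0 -.1 .012 0 -.3;0 -.1 .012 0 -.3;0 -.1 .012 0 -.3;0 -.1 .012 0 -.3;0 -.1 .012 0 -.3;0 -.083 .005 0 -.25"

```text
t: 10.73
tcp_pos: [0.4945, -0.1, 0.0933]
tool_rot: [0.53, 0.848, -0.0, 0.0]
force: [-2.6, 1.1, -0.2]
finger_gap: 0.001
gripper_force: 1.1
```

```bash
python3 -c "
from h import *
rel([.546,.031,.093]);where();pegs(snap('top'))"
```

```text
t 10.73 tcp [ 0.4945 -0.1     0.0933] xang 116.1 q6 -0.88 F [-2.6  1.1 -0.2] units [4.75 5.19 0.02]
finger r 0.0938 ang -153.8
pegs [[92.5, 36.7], [92.9, -54.5], [27.7, 105.6], [93.2, 126.1]]
```

Emit:
send_rows --commands "0 -.083 .001 0 -.25;0 -.083 .001 0 -.25;0 -.083 .001 0 -.25;0 -.083 .001 0 -.25;0 -.083 .001 0 -.25;0 -.05 .001 0 -.15"

```text
t: 11.28
tcp_pos: [0.4991, -0.1082, 0.0934]
tool_rot: [0.488, 0.873, -0.0, 0.0]
force: [-1.6, 1.7, 0.8]
finger_gap: -0.002
gripper_force: 1.0
```

Emit:
send_rows --commands "0 -.05 .001 0 -.15;0 -.05 .001 0 -.15;0 -.05 .001 0 -.15"

```text
t: 11.53
tcp_pos: [0.5004, -0.1104, 0.0933]
tool_rot: [0.474, 0.88, -0.0, -0.0]
force: [-2.4, 0.9, 1.1]
finger_gap: 0.002
gripper_force: 1.1
```

Emit:
send_rows --commands "0 -.05 .001 0 -.15;0 -.05 .001 0 -.15"

```text
t: 11.7
tcp_pos: [0.5015, -0.1121, 0.0933]
tool_rot: [0.465, 0.885, -0.0, 0.0]
force: [-1.2, 0.4, 1.5]
finger_gap: -0.003
gripper_force: 0.7
```

```bash
python3 -c "
from h import *
rel([.546,.031,.093]);where();pegs(snap('top'))"
```

```text
t 11.7 tcp [ 0.5015 -0.1121  0.0933] xang 124.6 q6 -1.04 F [-1.2  0.4  1.5] units [4.63 5.89 0.01]
finger r 0.0939 ang -145.3
pegs [[93.8, 44.2], [92.3, -45.8], [94.2, 134.5]]
```

Emit:
send_rows --commands "0 -.05 .001 0 -.15;0 -.05 .001 0 -.15"

```text
t: 11.92
tcp_pos: [0.5037, -0.1142, 0.0934]
tool_rot: [0.456, 0.89, -0.0, 0.001]
force: [0.3, 0.4, -0.1]
finger_gap: 0.005
gripper_force: 0.0
```

Emit:
send_rows --commands "0 -.05 .001 0 -.15;0 -.05 .001 0 -.15"

```text
t: 12.08
tcp_pos: [0.5045, -0.1155, 0.0934]
tool_rot: [0.446, 0.895, -0.0, 0.001]
force: [-1.3, 0.4, -0.5]
finger_gap: -0.001
gripper_force: 0.0
```

```bash
python3 -c "
from h import *
rel([.546,.031,.093]);where();pegs(snap('top'))"
```

```text
t 12.08 tcp [ 0.5045 -0.1155  0.0934] xang 127.0 q6 -1.09 F [-1.3  0.4 -0.5] units [4.6  6.07 0.02]
finger r 0.0935 ang -142.5
pegs [[93.5, -40.8], [93.4, 49.5], [94.4, 139.1]]
```

The table jumped ahead of the finger to about 102° with zero contact force, so the pin seems to have pulled itself in. I'll confirm by feeling the resistance.

Emit:
send_rows --commands "0 -.05 .001 0 -.15;0 -.05 .001 0 -.15;0 -.04 .001 0 -.1"

```text
t: 12.38
tcp_pos: [0.5058, -0.1175, 0.0933]
tool_rot: [0.434, 0.901, -0.0, 0.0]
force: [0.6, 0.5, 0.3]
finger_gap: 0.002
gripper_force: 0.0
```

Emit:
send_rows --commands "0 -.04 .001 0 0;0 -.04 .001 0 0"

```text
t: 12.55
tcp_pos: [0.5064, -0.1183, 0.0933]
tool_rot: [0.434, 0.901, 0.0, -0.001]
force: [-1.1, 3.0, 1.6]
finger_gap: -0.0
gripper_force: 1.1
```

```bash
python3 -c "
from h import *
rel([.546,.031,.093]);where();pegs(snap('top'))"
```

```text
t 12.55 tcp [ 0.5064 -0.1183  0.0933] xang 128.5 q6 -1.12 F [-1.1  3.   1.6] units [4.61 6.2  0.02]
finger r 0.0937 ang -140.5
pegs [[93.3, -40.9], [93.2, 49.7], [93.4, 139.1]]
```

Contact again; push slightly more to feel the stop (limit ~10 N).

Emit:
send_rows --commands "0 -.04 .001 0 0"

```text
t: 12.68
tcp_pos: [0.5064, -0.1183, 0.0932]
tool_rot: [0.434, 0.901, 0.0, -0.001]
force: [-1.3, 4.4, 2.5]
finger_gap: 0.003
gripper_force: 2.1
```

Emit:
send_rows --commands "0 -.04 .001 0 0"

```text
t: 12.77
tcp_pos: [0.5064, -0.1184, 0.0932]
tool_rot: [0.434, 0.901, 0.001, -0.002]
force: [-1.2, 6.7, 3.6]
finger_gap: 0.001
gripper_force: 3.1
```

```bash
python3 -c "
from h import *
rel([.546,.031,.093]);where();s=snap('scene');pegs(snap('top'))
im=cv2.resize(s['pixels'][165:290,195:350],None,fx=4,fy=4,interpolation=cv2.INTER_CUBIC)
cv2.imwrite('pics/c3.png',im[:,:,::-1])"
```

```text
t 12.77 tcp [ 0.5064 -0.1184  0.0932] xang 128.5 q6 -1.12 F [-1.2  6.7  3.6] units [4.61 6.2  0.02]
finger r 0.0938 ang -140.4
pegs [[92.8, -40.9], [93.2, 49.7], [92.0, 138.9]]
```

View pics/c3.png

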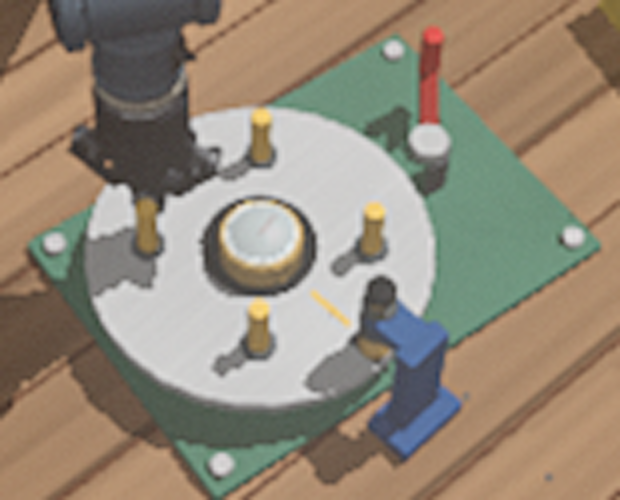

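The picture shows the yellow line, at crop (330,308), pointing straight at the pin. The gauge is centred on its pad. The table held still under 6.8 N, so it is in its click stop. I back off, lift and turn for the lever.

Emit:
send_rows --commands "0 .2 0 0 0;0 .4 0 0 0;0 .3 0 0 0;0 0 0 -.8 0;0 0 0 -.9 0;0 0 0 -.9 0;0 0 0 -.9 0;0 0 0 -.9 0;0 0 0 -.9 .5;0 0 0 -.9 1;0 0 0 0 1;0 0 0 0 1;0 0 0 0 1;0 0 0 0 1;0 0 0 0 1;0 0 0 0 1;0 0 0 0 1;0 0 0 0 1;0 0 0 0 1"

```text
t: 14.45
tcp_pos: [0.4961, -0.1055, 0.2172]
tool_rot: [0.729, 0.684, -0.0, 0.0]
force: [-0.3, 0.5, -0.3]
finger_gap: 0.003
gripper_force: 0.0
```

Emit:
send_rows --commands "0 0 0 0 1;0 0 0 0 1;0 0 0 0 1;0 0 0 0 1;0 0 0 0 1;0 0 0 0 0;0 0 0 0 0"

```text
t: 15.03
tcp_pos: [0.4962, -0.1055, 0.2172]
tool_rot: [0.836, 0.549, -0.0, 0.0]
force: [-0.2, 0.2, 0.1]
finger_gap: 0.002
gripper_force: 0.0
```

```bash
python3 -c "
from h import *
rel([.518,.156,.090]);s=snap('top');pegs(s)
print(blobs(s,(0,140,80),(8,255,255)))"
```

```text
t 15.03 tcp [ 0.4962 -0.1055  0.2172] xang 66.7 q6 -0.02 F [-0.2  0.2  0.1] units [12.44 -4.18  6.36]
pegs [[92.8, -40.9], [93.2, 49.7], [93.5, 139.4]]
[([386.4, 121.4], [380, 111, 17, 21, 147]), ([204.8, 181.2], [196, 173, 19, 16, 99]), ([10.4, 278.6], [0, 256, 27, 48, 906]), ([42.0, 272.7], [41, 256, 3, 34, 47])]
```

Emit:
send_rows --commands "0 .89 -.3 0 0;0 .89 -.3 0 0;0 .89 -.3 0 0;0 .89 -.3 0 0;0 .89 -.3 0 0;0 .89 -.3 0 0;0 .89 -.3 0 0;0 .89 -.3 0 0;0 .89 -.3 0 0;0 .89 -.3 0 0;0 .89 -.3 0 0;0 .89 -.3 0 0;0 .89 -.3 0 0;0 .8 -.3 0 0;0 0 0 0 0"

```text
t: 16.33
tcp_pos: [0.5179, 0.1572, 0.2173]
tool_rot: [0.835, 0.55, 0.001, -0.0]
force: [1.3, -0.6, -0.1]
finger_gap: -0.002
gripper_force: 0.0
```

Emit:
send_rows --commands "0 0 0 .6 0;0 0 0 .6 0;0 0 0 .6 0;0 0 0 .6 0;0 0 0 .6 0;0 0 0 .6 0;0 0 0 .6 0;0 0 0 .6 0;0 0 0 .6 0;0 0 0 .6 0;0 0 0 .3 0;0 0 0 0 0;0 0 0 0 0"

```text
t: 17.42
tcp_pos: [0.5179, 0.1543, 0.0912]
tool_rot: [0.836, 0.549, -0.0, -0.0]
force: [-0.2, 0.3, -0.6]
finger_gap: 0.003
gripper_force: 0.0
```

```bash
python3 -c "
from h import *
rel([.518,.156,.090]);s=snap('scene')
im=cv2.resize(s['pixels'][125:250,235:390],None,fx=4,fy=4,interpolation=cv2.INTER_CUBIC)
cv2.imwrite('pics/c4.png',im[:,:,::-1])"
```

```text
t 17.42 tcp [0.5179 0.1543 0.0912] xang 66.6 q6 0.49 F [-0.2  0.3 -0.6] units [ 0.08 -0.03  0.06]
```

View pics/c4.png

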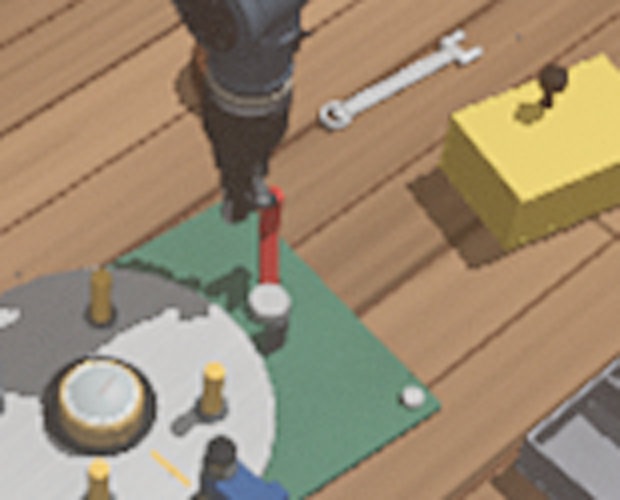

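The fingers stand just behind the red knob at crop (275,195), on the robot's side and clear of everything else. I swing the lever clockwise.

Emit:
send_rows --commands "0 .148 .003 0 .5;0 .148 .003 0 .5;0 .148 .003 0 .5;0 .148 .003 0 .5;0 .148 .003 0 .5;0 .222 .006 0 .75;0 .222 .006 0 .75;0 .222 .006 0 .75;0 .222 .006 0 .75;0 .222 .006 0 .75;0 .222 .006 0 .75;0 .222 .006 0 .75;0 .222 .006 0 .75;0 .222 .006 0 .75;0 .222 .006 0 .75;0 .222 .006 0 .75;0 .148 .003 0 .5"

```text
t: 18.88
tcp_pos: [0.5643, 0.2, 0.092]
tool_rot: [0.983, 0.186, -0.0, -0.0]
force: [-1.6, 1.1, -0.1]
finger_gap: 0.002
gripper_force: 0.7
```

```bash
python3 -c "
from h import *
rel([.518,.156,.090]);s=snap('top');pegs(s)
d=readout.sense()['tcp_pos'][:2]-[.599,.125];print(np.hypot(*d),np.degrees(np.arctan2(d[1],d[0])))
print([x for x in blobs(s,(0,140,80),(8,255,255),4) if 180<x[0][0]<240])"
```

```text
t 18.88 tcp [0.5643 0.2    0.092 ] xang 21.4 q6 1.35 F [-1.6  1.1 -0.1] units [-2.96  1.2   0.1 ]
pegs [[92.8, -40.9], [93.2, 49.7], [93.8, -131.3], [94.0, 138.1]]
0.08246559200111032 114.36074425642309
[([209.9, 171.4], [209, 169, 3, 5, 12])]
```

Emit:
send_rows --commands "0 .111 0 0 .37;0 .111 0 0 .37;0 .111 0 0 .37;0 .111 0 0 .37;0 .111 0 0 .37;0 .111 0 0 .37;0 .111 0 0 .37;0 .111 0 0 .37;0 .111 0 0 .37;0 .111 0 0 .37;0 .111 0 0 .37;0 .111 0 0 .37"

```text
t: 19.93
tcp_pos: [0.5899, 0.2061, 0.0919]
tool_rot: [0.999, 0.033, -0.0, -0.0]
force: [-1.3, 0.0, 0.3]
finger_gap: -0.003
gripper_force: 0.7
```

Emit:
send_rows --commands "0 .07 0 0 .25;0 .07 0 0 .25;0 .07 0 0 .25;0 .07 0 0 .25"

```text
t: 20.27
tcp_pos: [0.5961, 0.2061, 0.0917]
tool_rot: [1.0, -0.002, 0.0, -0.0]
force: [-2.5, 0.3, 0.7]
finger_gap: -0.002
gripper_force: 0.7
```

```bash
python3 -c "
from h import *
rel([.518,.156,.090])
d=readout.sense()['tcp_pos'][:2]-[.599,.125];print(np.hypot(*d),np.degrees(np.arctan2(d[1],d[0])))"
```

```text
t 20.27 tcp [0.5961 0.2061 0.0917] xang -0.3 q6 1.73 F [-2.5  0.3  0.7] units [-3.89  2.53  0.08]
0.0811880317046825 92.02014299162187
```

Not at the stop yet; continue in small steps.

Emit:
send_rows --commands "0 .06 0 0 .2;0 .06 0 0 .2;0 .06 0 0 .2"

```text
t: 20.52
tcp_pos: [0.5998, 0.206, 0.0914]
tool_rot: [1.0, -0.023, -0.0, 0.0]
force: [-2.7, 1.3, 1.1]
finger_gap: 0.003
gripper_force: 2.0
```

Emit:
send_rows --commands "0 .05 0 0 .1;0 .05 0 0 .1"

```text
t: 20.68
tcp_pos: [0.5998, 0.2061, 0.0912]
tool_rot: [1.0, -0.03, -0.002, 0.0]
force: [-7.3, 1.6, 4.8]
finger_gap: -0.001
gripper_force: 3.5
```

Emit:
send_rows --commands "0 .05 0 0 .1;0 .05 0 0 .1"

```text
t: 20.85
tcp_pos: [0.5998, 0.2062, 0.091]
tool_rot: [0.999, -0.037, -0.004, 0.0]
force: [-10.8, 2.3, 7.5]
finger_gap: -0.0
gripper_force: 5.2
```

The finger has stalled and the force is rising, so this is the end stop. I back off, lift and check.

Emit:
send_rows --commands "0 -.2 0 0 0;0 -.4 0 0 0;0 -.5 0 0 0;0 0 0 -.8 0;0 0 0 -.9 0;0 0 0 -.9 0;0 0 0 -.9 0;0 0 0 -.9 0;0 0 0 -.9 0;0 0 0 -.9 0;0 -.9 0 0 0;0 -.9 0 0 0;0 -.9 0 0 0;0 -.9 0 0 0;0 -.9 0 0 0;0 -.9 0 0 0;0 0 0 0 0;0 0 0 0 0"

```text
t: 22.35
tcp_pos: [0.4736, 0.2154, 0.2155]
tool_rot: [0.999, -0.036, 0.001, 0.0]
force: [0.5, 0.6, -0.2]
finger_gap: -0.0
gripper_force: 0.0
```

```bash
python3 - <<'E'
from h import *
rel([.518,.156,.090]);s=snap('top');b=snap('scene');pegs(s)
r=[x for x in blobs(s,(0,140,80),(8,255,255),4) if 180<x[0][0]<240];print(r)
A=cv2.resize(s['pixels'][110:230,180:330],(400,320),interpolation=cv2.INTER_CUBIC)
B=cv2.resize(b['pixels'][165:290,195:350],(400,320),interpolation=cv2.INTER_CUBIC)
cv2.imwrite('pics/c5.png',np.hstack([A,B])[:,:,::-1])
E
```

```text
t 22.35 tcp [0.4736 0.2154 0.2155] xang -4.2 q6 1.86 F [ 0.5  0.6 -0.2] units [2.43 2.8  6.28]
pegs [[92.8, -40.9], [93.4, 49.5], [93.4, -131.2], [93.0, 139.4]]
[([199.4, 164.3], [189, 158, 23, 13, 115])]
```

View pics/c5.png

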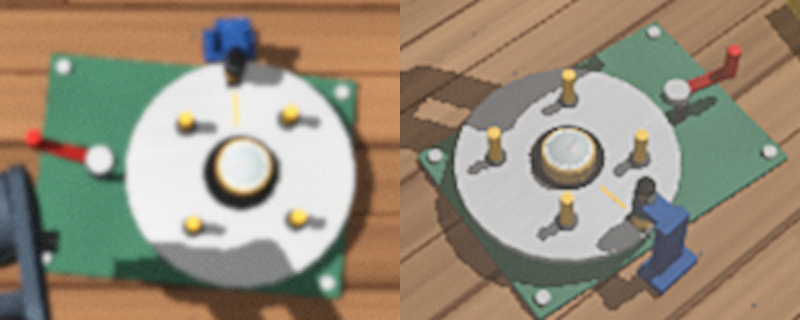

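Both views show the lever at its stop, with the knob at crop (34,139). The slot is under the pin with the table unmoved (pegs at 49.5°), the gauge is on its pad, and the robot is clear.

```bash
python3 -c "
from station import sign_off
print(sign_off())"
```

```text
the job is handed in; nothing more can be done
None
```

The table is turned about 102° anticlockwise into its click stop (it held still under a 6.8 N push), the red lever is swung clockwise to its end stop, the gauge is still on its pad, and the job was handed in at about 22 s.

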